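# Fill up the tin tray and hold up its batch board

## Robot

A 6-joint arm with a two-finger parallel gripper is mounted at the origin on the work surface. World frame = base frame: x ahead of the robot, y to its left, z up, the work surface at z = 0. Lengths are in m, angles in degrees, forces in N, time in s.
With the tool pointing down it reaches from about 0.4 to 0.825 m from the base axis. Payload 7 kg.
Tool frame: the origin (TCP) lies on the front face of the gripper's body, between the roots of the fingers; the fingertips stand 66 mm ahead of it and the grasp point (between the pads) lies 47 mm ahead of it; z points along the fingers, y is the line along which they close (so a half turn about z gives the same grasp; the last joint's range is limited). The gripper opens to 88 mm and grips with 3 to 60 N. Pads are 19 mm wide; open, the fingers measure 130 mm over their backs; the gripper's body (78 mm by 193 mm) begins 47 mm behind the grasp point.
Start: joints at [-55.628, 20.546, 0.682, 0, -70.136, -16.507], TCP at [0.207, -0.642, 0.292] pointing down, gripper open.
Joint ranges: [-176.03, 176.03], [-82.01, 121.73], [-58.28, 71.71], [-173.87, 95.51], [-174.79, -0.11], [-173.66, 173.66]. Speed limits (degrees/s): [136.94, 136.94, 172.46, 180, 180, 180].

## Interface

Orientations are given as [roll, pitch, yaw] about the fixed x, y, z axes, in that order (R = Rz(yaw) Ry(pitch) Rx(roll)).
In Python, from plant import ctrl gives the robot as it stands.
- The arm moves only by the tool send_rows, never from a script. Its argument "deltas" is a list of rows, each a list of 2 entries, a list of its own where there are three numbers: the shift along the tool's x, y, z each as a share of 800 mm, from -1 to 1, then the turn about the tool's z as a share of 90 degrees, from -1 to 1. A call has exactly 5 rows; each row is the pose to reach, as a shift and turn from the pose commanded when the call began, along the tool's axes at that moment; what a row does not reach only later rows make up. A row lasts 1/12 s, in which the tool goes at most 41.7 mm and 7.16 degrees, less where a joint would pass 70% of its speed; a pose out of reach is approached as far as the arm can. A call with a number of a shift or a turn outside -1 to 1 is refused whole. A call with a gripper value outside its range is refused whole. "gripper" is the opening, from 0 (shut) to 1 (fully open), set as the call begins (left out, the last holds). The fingers move at their own pace and stop on an object; the grip force is fixed at half the most. Time passes only in rows, so rows that repeat a pose let the fingers close, or fill a call up. It gives the time, the measured TCP pose, the force, the opening and the grip force at its end, in the units of the state.
- ctrl.get_obs(): the state, without advancing time (a new reading comes with each control period).
- ctrl.snapshot(name): name is "scene" or "side" or "wrist"; returns a dict with "color" (480x640x3 uint8, red, green, blue), "vertical_fov" (degrees; the focal length in pixels is half the picture's height over the tangent of half this angle, whatever the lens; pixels are square), "cx", "cy" (the principal point, pixels), "rvec" (rotation vector, rad) and "tvec" (3), from world to camera coordinates, as OpenCV has them. Camera axes: x right, y down, z forward; pixel columns grow to the right and rows downward; lengths in m; the calibration is good to about 2 mm. The wrist camera is an equidistant fisheye: a pixel r from the principal point sees the ray r / f radians off the axis. A picture is of the moment at which its call begins. There is no depth.
- ctrl.close_job(): hands the job in; it is judged then, once.
Trained networks look in a picture, given as the dict that the camera call returned (one of the last four; its "shot" number tells which), for a name from the list of things; names that differ only in an ending like _2 or _b are one class to them, and where a whole thing is asked for, a point or a joint stands for the part that bears it (a point fixed in the world has none). Each returns a list of dicts, best first, with "conf" (0 to 1); they miss things now and then, are a little off and sometimes report something else, mostly with a low value. They report only what shows in the picture. A call takes as long as a camera call. They do not tell look-alikes from the thing itself.
- ctrl.boxes_of(picture, thing): "xy" ([column, row] as shares, 0 to 1, of the picture: columns of its width, rows of its height, amid what is visible of it).
- ctrl.cut_out(picture, thing): "pixels" (480x640 bool, what is visible of it) and "xy" ([column, row] as shares, 0 to 1, of the picture: columns of its width, rows of its height, amid what is visible of it).
The state is a dict: "clock": time; "joint_pos": joint angles; "qvel": joint speeds; "tau": joint torques, N m; "tool_pos": TCP position; "orientation": TCP orientation; "force": force on the tool from outside, world axes, zero at the start; "moment": the same for the moment, N m; "opening": finger opening in m; "gripper_force": force on a finger pad.
Only numpy, scipy, OpenCV 4.12 (cv2) and the standard library are available. Lean on these libraries where they do the work, as an engineer would, in place of code of your own. Each camera call takes 0.05 s, during which the arm holds its last target. There are 200 camera calls.

## Task

First fill the empty cells of the wooden four-cell tray with the two small tins standing loose on the table: set them down upright and fully home (do not drop them) and leave the tins already in the tray where they are. Then lift the cover flap of the grey box, draw out the plywood board kept beneath it, and hold it up over the middle of the tray, upright and with its centre at least 20 cm above the table, to show that the batch is complete; finish while still holding it there, still, in the gripper, with the other cans and things on the table left alone.

Things in the scene. Friction and masses are not known exactly. Their poses are not given: they have to be found in the camera images.
- tray_mid (a point): Centre of the underside of the tray, which is fixed to the table: plywood, 270 long (its x axis) x 70 wide (its y) x 20 high, floor 5 thick, four square cells in a row along x, 65 apart (at x = -97.5, -32.5, 32.5, 97.5), each 60 x 60 inside, walls 5 thick. Two cells hold a small tin at the start, the other two are empty; which ones varies.
- cell1 (a point): Cell 1 of the tray (x = -97.5 in the tray): the point where the centre of a seated small tin lies, 36 above the table, 31 above the cell floor. Axes as the tray's.
- cell2 (a point): Cell 2 of the tray (x = -32.5 in the tray): the point where the centre of a seated small tin lies, 36 above the table, 31 above the cell floor. Axes as the tray's.
- cell3 (a point): Cell 3 of the tray (x = 32.5 in the tray): the point where the centre of a seated small tin lies, 36 above the table, 31 above the cell floor. Axes as the tray's.
- cell4 (a point): Cell 4 of the tray (x = 97.5 in the tray): the point where the centre of a seated small tin lies, 36 above the table, 31 above the cell floor. Axes as the tray's.
- tin_a_mid (a point): Centre of a small plain steel tin, 54 dia x 62 high, with a card cross set in its top, closed and solid to grip, 80 to 170 g, z up through its top. Starts in one of the tray's cells.
- tin_b_mid (a point): Centre of a small plain steel tin, 54 dia x 62 high, with a card cross set in its top, closed and solid to grip, 80 to 170 g, z up through its top. Starts in one of the tray's cells.
- tin_c_mid (a point): Centre of a small plain steel tin, 54 dia x 62 high, with a card cross set in its top, closed and solid to grip, 80 to 170 g, z up through its top. Starts loose, standing on the table.
- tin_d_mid (a point): Centre of a small plain steel tin, 54 dia x 62 high, with a card cross set in its top, closed and solid to grip, 80 to 170 g, z up through its top. Starts loose, standing on the table.
- flap (a joint): Opening angle of the box's cover flap (rad): 0 shut (lying flat on the box), 1.57 upright, 1.9 fully open. Starts at 0 to 0.1. Stiff hinge: it stays at any angle; about 2 N at the tab lifts it.
- flap_hinge (a point): Point on the hinge line, at the middle of the top of the box's far wall (100.5 above the table). Its z is the flap's outward normal and its -x runs along the flap from the hinge to the tab; the hinge line is its y. The frame turns with the flap. The box, fixed to the table: grey painted, open-topped under the flap, 140 x 140, 100 high, walls and floor 6; its centre lies 70 from the hinge line towards the tab. The flap is 140 x 140, 5 thick.
- flap_tab (a point): Middle of the grip of the flap's tab: a tongue 24 wide (along the hinge's y), 5 thick, that sticks out 43 past the flap's front edge on the robot's side, free above, below and beside; this point lies 28 past the flap's front edge, 168 from the hinge line, half-way through the thickness. Pinched across its width, it can turn between the fingers as the flap swings.
- board_mid (a point): Centre of the plywood board, 120 long (its x) x 8 thick (its y) x 75 high (its z, up), about 60 g. It stands on edge on the box's floor, hidden under the flap, in the middle of the box, its length square to the hinge line; only its two ends stand loosely between short upright ribs (10 deep, 2 of play each side). Its top edge lies 19 below the box's rim, with 60 of free room on each side of it.
- big_can1: big open steel can, 75 dia x 110 high (mm); origin at the centre of its underside. Not part of the job: leave it.
- big_can2: big brass-coloured can, 75 dia x 110 high (mm); origin at the centre of its underside. Not part of the job: leave it.
- low_can: low brass-coloured can, 84 dia x 35 high (mm); origin at the centre of its underside. Not part of the job: leave it.
- glue: white glue bottle, 38 dia x 120 high (mm); origin at the centre of its underside. Not part of the job: leave it.
- cap: small cap, 30 dia x 22 high, standing on the open table between or near the two loose small tins (mm); origin at the centre of its underside. Not part of the job: leave it.
- card_stack: stack of card strips, 160 x 50 x 24 high (mm); origin at the centre of its underside. Not part of the job: leave it.
- scissors: scissors lying flat, about 170 long, 88 wide, 8 high (mm); origin at the centre of its underside. Not part of the job: leave it.
Things that resemble listed ones, but are neither listed nor needed, are in the scene too. What is shaped like the part that bears flap but yellow is not meant.

How it is judged (in metres and radians):
On the way, in this order (a step that is already met when the one before it is completed fails the run):
1. a small tin stands fully home in every cell of the tray, let go (distance between any of tin_a_mid, tin_b_mid, tin_c_mid, tin_d_mid and cell1 below 0.01 m and distance between any of tin_a_mid, tin_b_mid, tin_c_mid, tin_d_mid and cell2 below 0.01 m and distance between any of tin_a_mid, tin_b_mid, tin_c_mid, tin_d_mid and cell3 below 0.01 m and distance between any of tin_a_mid, tin_b_mid, tin_c_mid, tin_d_mid and cell4 below 0.01 m and angle between each of tin_a_mid, tin_b_mid, tin_c_mid, tin_d_mid's own z axis and vertical below 0.12 rad and contact force between the fingers and tin_a below 0.1 N and contact force between the fingers and tin_b below 0.1 N and contact force between the fingers and tin_c below 0.1 N and contact force between the fingers and tin_d below 0.1 N), for 0.2 s.
2. the flap is lifted, by more than 60 degrees (value of joint flap above 1.05 rad), for 0.1 s.
3. the board is drawn clear of the box by the gripper (height (world z) of board_mid above 0.145 m and contact force between the fingers and board above 0.5 N), for 0.1 s.
At the end, for the whole second after the job is handed in: Each of the four cells has a small tin within 10 mm of its seated place, upright within 7 degrees; the fingers hold the board still, touching neither tray, box nor tins, its centre over 180 mm above the table and within 70 mm of the tray's centre seen from above, upright within 17 degrees (distance between any of tin_a_mid, tin_b_mid, tin_c_mid, tin_d_mid and cell1 below 0.01 m and distance between any of tin_a_mid, tin_b_mid, tin_c_mid, tin_d_mid and cell2 below 0.01 m and distance between any of tin_a_mid, tin_b_mid, tin_c_mid, tin_d_mid and cell3 below 0.01 m and distance between any of tin_a_mid, tin_b_mid, tin_c_mid, tin_d_mid and cell4 below 0.01 m and angle between each of tin_a_mid, tin_b_mid, tin_c_mid, tin_d_mid's own z axis and vertical below 0.12 rad and height (world z) of board_mid above 0.18 m and horizontal distance between board_mid and tray_mid below 0.07 m and angle between board_mid's own z axis and vertical below 0.3 rad and contact force between the fingers and board above 0.5 N and linear speed of board below 0.03 m/s and contact force between board and tray below 0.05 N and contact force between board and box below 0.05 N and contact force between board and tin_a below 0.05 N and contact force between board and tin_b below 0.05 N and contact force between board and tin_c below 0.05 N and contact force between board and tin_d below 0.05 N); the arm keeps its last pose, push and grip.
It fails at once if a tin is dropped from more than 40 mm (height (world z) of tin_c_mid above 0.076 m and contact force between the fingers and tin_c below 0.02 N).
It fails at once if a tin is dropped from more than 40 mm (height (world z) of tin_d_mid above 0.076 m and contact force between the fingers and tin_d below 0.02 N).
It fails at once if a tin that was already in the tray is shifted by more than 20 mm (distance of any of tin_a_mid, tin_b_mid from where it was at the start of the episode above 0.02 m).
It fails at once if a bystander is moved by more than 30 mm (distance of any of big_can1, big_can2, low_can, glue, cap, card_stack, scissors from where it was at the start of the episode above 0.03 m).
It also fails if it takes over 72 s, if anything falls off the work surface, if the arm or the gripper's body presses on something with over 40 N, if the wrist force passes 120 N, or if a joint passes its speed limit or range.

## Working session

There is one attempt and no reset: what is moved stays moved. The work goes in short steps, Python scripts to look and compute and a tool call to move; the robot and the scene stay as the last step left them, time stands still between calls to the robot, and variables do not carry over. Pictures are saved under pics/ and viewed, at most 10 in all, crops included, and the job is handed in when it is done.

Besides the shell and the picture viewer there is one more tool, called after "Request:" as a command line: name --argument value ..., lists and objects as JSON in quotes. send_rows: Moves the arm, as the interface text tells. Shift numbers are shares of 800 mm and turn numbers shares of 90 degrees, none past 1 either way. Its arguments: {"type":"object","properties":{"deltas":{"type":"array","items":{"type":"array"}},"gripper":{"type":"number"}},"required":["deltas"]}

```bash
ls; mkdir -p pics; cat > h.py <<'E'
import numpy as np, cv2
from scipy.spatial.transform import Rotation as R
from plant import ctrl
def ray(p,u,v):
    f=240/np.tan(np.radians(p["vertical_fov"])/2)
    return np.array([u-p["cx"],v-p["cy"]])/f
def ground(p,u,v,z,fish=False):
    Rm=cv2.Rodrigues(np.array(p["rvec"],float))[0]; t=np.array(p["tvec"],float).ravel()
    a=ray(p,u,v)
    if fish:
        th=np.hypot(*a); d=np.array([*(a/max(th,1e-9)*np.sin(th)),np.cos(th)])
    else: d=np.array([*a,1.])
    d=Rm.T@d; c=-Rm.T@t
    return c+d*(z-c[2])/d[2]
def proj(p,X,fish=False):
    Rm=cv2.Rodrigues(np.array(p["rvec"],float))[0]; t=np.array(p["tvec"],float).ravel()
    c=Rm@np.asarray(X,float)+t; f=240/np.tan(np.radians(p["vertical_fov"])/2)
    if fish:
        r=np.hypot(c[0],c[1]); th=np.arctan2(r,c[2]); return np.array([p["cx"],p["cy"]])+f*th*c[:2]/max(r,1e-9)
    return np.array([p["cx"],p["cy"]])+f*c[:2]/c[2]
def snap(n,name=None):
    p=ctrl.snapshot(n)
    if name: cv2.imwrite(f"pics/{name}.png",p["color"][:,:,::-1])
    return p
def move(dx,dy,dz,yaw_deg=0):
    """world shift in mm -> tool axes, shares"""
    o=ctrl.get_obs(); Rm=R.from_euler("xyz",o["orientation"],degrees=True)
    return np.round(Rm.inv().apply([dx,dy,dz])/800,4), round(-yaw_deg/90,4)
E
python3 - <<'E'
from h import *
print(ctrl.get_obs())
for n in ["scene","side"]:
    p=snap(n,n+"0"); f=n=="wrist"
    print(n,p["vertical_fov"],p["cx"],p["cy"],p["rvec"],p["tvec"])
    for th,z in [("tin_a_mid",.062),("flap_tab",.1),("flap",.1),("tray_mid",.02),("cap",.02),("big_can1",.05),("glue",.06),("low_can",.03)]:
        for d in ctrl.boxes_of(p,th)[:7]:
            u,v=d["xy"][0]*640,d["xy"][1]*480
            print(th,round(d["conf"],2),int(u),int(v),ground(p,u,v,z).round(3))
E
```

```text
pics
{'clock': 0.0, 'joint_pos': array([-5.56296894e+01,  2.05919504e+01,  6.34315221e-01, -1.89695177e-02,
       -7.01373451e+01, -1.65051708e+01]), 'qvel': array([-0.00650757,  0.02013108, -0.04342707, -0.03184819, -0.04925615,
        0.02837955]), 'tau': array([ 1.33079542e-03, -5.82723355e+01,  2.93060428e+01,  6.99736252e+00,
        6.99873941e-03, -1.46209027e-04]), 'tool_pos': array([ 0.2069159 , -0.64210288,  0.29122453]), 'orientation': array([ 1.79903867e+02, -9.88874470e-03, -1.62141312e+02]), 'force': array([-0.56805442, -0.65443685,  0.21992505]), 'moment': array([ 0.01907294,  0.03983699, -0.02804675]), 'gripper_force': 0.0, 'opening': 0.08753341726446026}
scene 46.31250673806251 323.97771780677533 234.62264733985057 [ 2.16882234  1.13264349 -0.46373446] [-0.26975617 -0.24718766  1.7680729 ]
tin_a_mid 0.95 424 250 [0.672 0.173 0.062]
tin_a_mid 0.28 351 290 [ 0.669 -0.051  0.062]
flap_tab 0.97 242 276 [ 0.511 -0.252  0.1  ]
flap_tab 0.87 183 214 [ 0.242 -0.278  0.1  ]
flap_tab 0.23 402 232 [0.618 0.143 0.1  ]
flap 0.81 243 278 [ 0.518 -0.253  0.1  ]
flap 0.75 352 290 
[... 367 characters left out ...]
403 231 [0.57  0.194 0.03 ]
low_can 0.44 396 216 [0.517 0.213 0.03 ]
side 57.44398776359206 316.23164671514235 242.9408904246722 [ 0.40251814 -2.58870819  1.46982765] [0.46540615 0.18786472 0.82753839]
tin_a_mid 0.87 200 318 [0.639 0.212 0.062]
flap_tab 0.95 441 211 [ 0.256 -0.283  0.1  ]
flap_tab 0.74 335 197 [ 0.522 -0.276  0.1  ]
flap 0.7 334 200 [ 0.52  -0.259  0.1  ]
tray_mid 0.89 254 363 [0.521 0.246 0.02 ]
cap 0.43 297 267 [ 0.55  -0.054  0.02 ]
big_can1 0.95 187 412 [0.561 0.385 0.05 ]
big_can1 0.74 225 222 [ 0.775 -0.147  0.05 ]
glue 0.56 182 270 [0.75 0.09 0.06]
glue 0.3 245 354 [0.526 0.265 0.06 ]
low_can 0.73 324 451 [0.361 0.372 0.03 ]
low_can 0.25 335 199 [ 0.555 -0.41   0.03 ]
```

View pics/scene0.png

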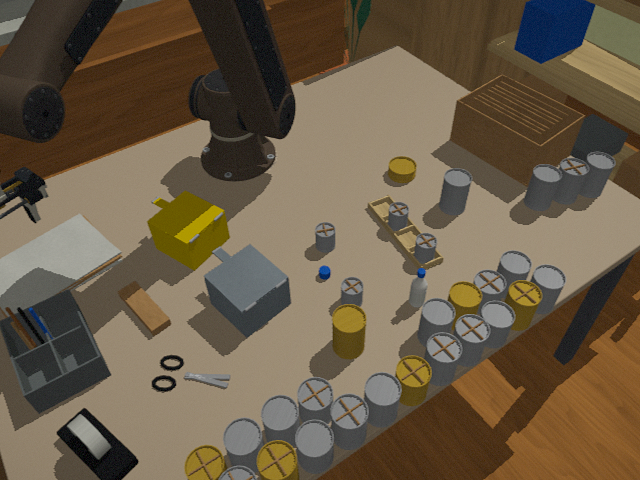

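View pics/side0.png

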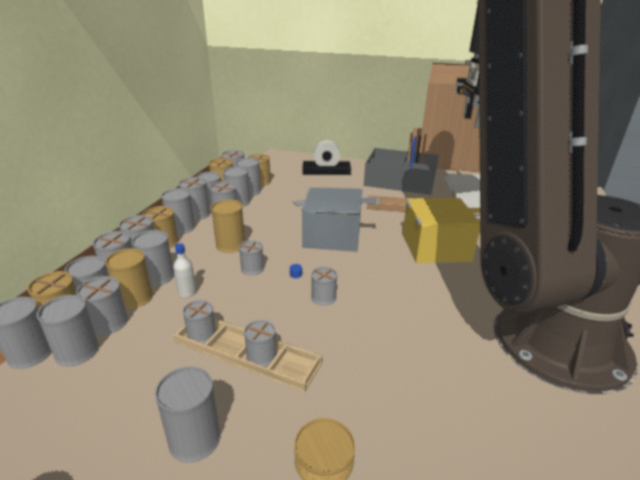

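Both pictures show the tray with tins at scene px (398,212) and (426,245), so its empty cells are the robot-side end at (381,207) and the third one at (411,232). The loose tins are at (325,236) and (351,291), with the blue cap at (325,271). There are two boxes of the same shape, yellow at (188,228) and grey at (247,288). The grey one, with its tab at about (220,255), is the one meant. The big steel cans and the row of tins along the far edge are bystanders.

Request:
send_rows --deltas '[[[-0.037,0.034,-0.01],0],[[-0.074,0.068,-0.02],0],[[-0.111,0.102,-0.03],0],[[-0.148,0.136,-0.04],0],[[-0.185,0.17,-0.05],0]]' --gripper 1

```text
clock: 1.32
tool_pos: [0.3066, -0.466, 0.3325]
orientation: [-180.0, 0.0, -162.2]
force: [1.5, 0.1, 0.0]
opening: 0.0877
gripper_force: 0.0
```

Request:
send_rows --deltas '[[[-0.037,0.034,-0.01],0],[[-0.074,0.068,-0.02],0],[[-0.111,0.102,-0.03],0],[[-0.148,0.136,-0.04],0],[[-0.185,0.17,-0.05],0]]'

```text
clock: 1.73
tool_pos: [0.4057, -0.2909, 0.373]
orientation: [-180.0, 0.0, -162.1]
force: [0.5, -0.4, 0.6]
opening: 0.0876
gripper_force: 0.0
```

Request:
send_rows --deltas '[[[-0.037,0.034,0],0],[[-0.074,0.068,0],0],[[-0.111,0.102,0],0],[[-0.148,0.136,0],0],[[-0.17,0.16,0],0]]'

```text
clock: 2.15
tool_pos: [0.4968, -0.1264, 0.3724]
orientation: [-180.0, 0.1, -162.1]
force: [0.9, -0.1, -0.9]
opening: 0.0876
gripper_force: 0.0
```

```bash
python3 - <<'E'
from h import *
o=ctrl.get_obs(); print(o["clock"],o["tool_pos"],o["orientation"])
p=snap("wrist","wrist0")
Rm=cv2.Rodrigues(np.array(p["rvec"],float))[0]; print("cam",-Rm.T@p["tvec"],Rm[2],p["vertical_fov"])
for th,z in [("tin_a_mid",.062),("flap_tab",.103),("flap",.103),("tray_mid",.02),("cap",.02)]:
    for d in ctrl.boxes_of(p,th)[:7]:
        u,v=d["xy"][0]*640,d["xy"][1]*480
        print(th,round(d["conf"],2),int(u),int(v),ground(p,u,v,z,True).round(3))
E
```

```text
2.15 [ 0.4968274  -0.12637229  0.37237982] [-1.79998217e+02  5.67366596e-02 -1.62052432e+02]
cam [ 0.41919657 -0.15075983  0.46471806] [ 0.28473011  0.09227429 -0.95415629] 65.70646984690485
tin_a_mid 0.49 549 253 [0.468 0.179 0.062]
tin_a_mid 0.34 267 383 [ 0.765 -0.121  0.062]
flap_tab 0.87 206 183 [ 0.509 -0.247  0.103]
flap_tab 0.64 216 3 [ 0.328 -0.29   0.103]
flap 0.96 206 184 [ 0.509 -0.246  0.103]
flap 0.84 219 3 [ 0.328 -0.287  0.103]
tray_mid 0.61 547 252 [0.473 0.209 0.02 ]
cap 0.83 366 249 [ 0.55 -0.05  0.02]
cap 0.24 204 185 [ 0.531 -0.27   0.02 ]
```

View pics/wrist0.png

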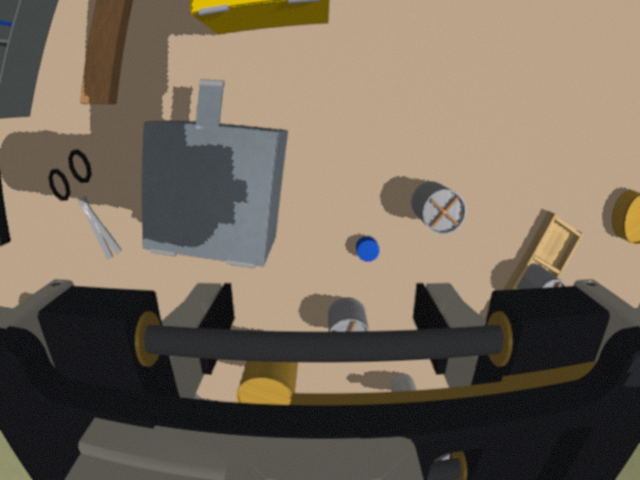

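The wrist view shows the grey box with its tab at (209,100), loose tin C with its top at (443,210), the cap at (367,249), loose tin D at (349,322) partly hidden by the gripper, and the tray at the right near (548,255). Next I'll compute the positions.

```bash
python3 - <<'E'
from h import *
p=snap("wrist");s=snap("scene");d=snap("side")
g=lambda n,q,u,v,z,f=False: print(n,ground(q,u,v,z,f).round(4))
g("C",p,443,210,.062,True);g("D",p,349,322,.062,True)
g("Cs",s,325,229,.062);g("Ds",s,352,284,.062);g("Cd",d,324,274,.062);g("Dd",d,251,247,.062)
g("T1s",s,398,208,.067);g("T2s",s,426,240,.067);g("T1d",d,261,328,.067);g("T2d",d,199,310,.067)
for c in [(367,205),(382,197),(441,263),(428,268)]: g("tray",s,*c,.02)
for c in [(145,122),(287,130),(268,265),(143,249),(199,81),(224,82),(196,125),(219,128)]: g("flap",p,*c,.104,True)
for n,q,f in (("s",s,0),("d",d,0),("w",p,1)):
  for m in ctrl.cut_out(q,"tin_c_mid"): print(n,round(m["conf"],2),(np.array(m["xy"])*[640,480]).astype(int),m["pixels"].sum())
im=s["color"][180:290,300:460]; cv2.imwrite("pics/crop1.png",cv2.resize(im,None,fx=5,fy=5,interpolation=cv2.INTER_CUBIC)[:,:,::-1])
E
```

```text
C [0.4629 0.0054 0.062 ]
D [ 0.6316 -0.0515  0.062 ]
Cs [0.4669 0.0109 0.062 ]
Ds [ 0.6528 -0.0391  0.062 ]
Cd [0.468  0.0113 0.062 ]
Dd [ 0.6548 -0.0389  0.062 ]
T1s [0.5202 0.2118 0.067 ]
T2s [0.6507 0.1955 0.067 ]
T1d [0.5233 0.2072 0.067 ]
T2d [0.6488 0.1978 0.067 ]
tray [0.4256 0.1823 0.02  ]
tray [0.4244 0.2371 0.02  ]
tray [0.7035 0.2067 0.02  ]
tray [0.6968 0.1687 0.02  ]
flap [ 0.4613 -0.3327  0.104 ]
flap [ 0.4318 -0.1857  0.104 ]
flap [ 0.5705 -0.1657  0.104 ]
flap [ 0.5981 -0.3071  0.104 ]
flap [ 0.4077 -0.2853  0.104 ]
flap [ 0.4029 -0.2596  0.104 ]
flap [ 0.4512 -0.2756  0.104 ]
flap [ 0.4481 -0.2513  0.104 ]
s 0.6 [322 234] 576
d 0.95 [321 285] 853
w 0.83 [443 208] 2151
```

View pics/crop1.png

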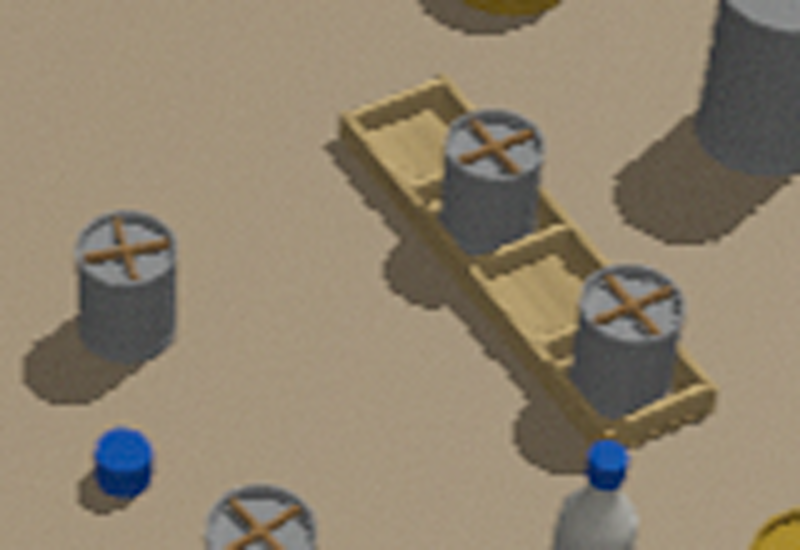

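The crop shows the tray cells from the robot's side as empty, tin, empty, tin. The card crosses are at scene px (398.8,209.4) and (426.4,240.6), loose tin C's at (325.4,229.4) and D's at (352,285.6). I'll turn the tool to line up with the tray and look at C from above.

Request:
send_rows --deltas '[[[-0.022,0.027,0.01],0.0536],[[-0.044,0.053,0.02],0.107],[[-0.065,0.08,0.03],0.161],[[-0.087,0.106,0.04],0.214],[[-0.109,0.133,0.05],0.268]]'

```text
clock: 3.17
tool_pos: [0.5461, -0.0005, 0.332]
orientation: [180.0, 0.0, 173.5]
force: [0.5, 0.2, -0.1]
opening: 0.0878
gripper_force: 0.0
```

```bash
cat >> h.py <<'E'
def circ(p,X,r,zs,search=6,fish=True):
    """refine the centre of a horizontal disc rim (radius r, height zs) near X: maximise the gradient along the projected rim"""
    g=cv2.GaussianBlur(cv2.cvtColor(p["color"],cv2.COLOR_RGB2GRAY).astype(np.float32),(0,0),1.2)
    gm=np.hypot(cv2.Sobel(g,cv2.CV_32F,1,0),cv2.Sobel(g,cv2.CV_32F,0,1))
    a=np.linspace(0,2*np.pi,90,endpoint=False); best=(-1,)
    for st,half in ((.002,.016),(.0005,.0025)):
        c0=X if best[0]<0 else best[1:]
        for dx in np.arange(-half,half+1e-9,st):
            for dy in np.arange(-half,half+1e-9,st):
                x,y=c0[0]+dx,c0[1]+dy
                P=np.array([proj(p,(x+r*np.cos(t),y+r*np.sin(t),zs),fish) for t in a],np.float32)
                sc=float(cv2.remap(gm,P[:,:1],P[:,1:],cv2.INTER_LINEAR).mean())
                if sc>best[0]: best=(sc,x,y)
    return np.round(best,4)
E
python3 - <<'E'
from h import *
o=ctrl.get_obs(); print(o["clock"],o["tool_pos"],o["orientation"])
p=snap("wrist","wrist1")
for n,X,z in [("C",(.467,.01),.062),("D",(.654,-.039),.062),("T1",(.521,.21),.067),("T2",(.65,.196),.067)]:
    r=circ(p,X,.027,z); print(n,r,proj(p,(*r[1:],z),True).round(0))
E
```

```text
3.1667 [ 5.46129398e-01 -4.78771488e-04  3.31999525e-01] [1.79991969e+02 2.43009919e-02 1.73456525e+02]
C [7.94424e+01 4.66000e-01 1.05000e-02] [324. 126.]
D [ 9.44443e+01  6.53500e-01 -4.05000e-02] [298. 307.]
T1 [134.3874   0.5225   0.212 ] [519. 168.]
T2 [101.9503   0.651    0.1955] [503. 281.]
```

View pics/wrist1.png

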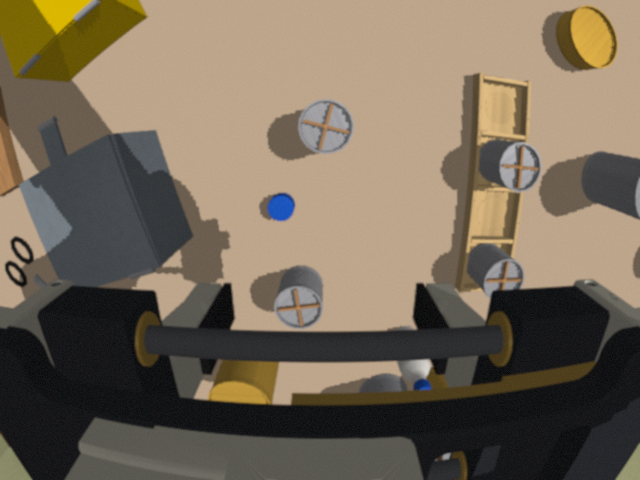

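The wrist view shows tin C's cross at (325,127), D's at (298,307), the cap at (281,207), the empty cells at (503,108) and (495,216), and tins in the other two cells. I'll fit the tray outline, then go over C.

```bash
cat >> h.py <<'E'
def tray(p,c0,yaw0,fish=True):
    g=cv2.GaussianBlur(cv2.cvtColor(p["color"],cv2.COLOR_RGB2GRAY).astype(np.float32),(0,0),1.2)
    gm=np.minimum(np.hypot(cv2.Sobel(g,cv2.CV_32F,1,0),cv2.Sobel(g,cv2.CV_32F,0,1)),120)
    def rect(cx,w,h): 
        s=np.linspace(-.5,.5,50); o=np.full(50,.5)
        return np.vstack([np.c_[cx+w*s,h*o],np.c_[cx+w*s,-h*o],np.c_[cx+w*o,h*s],np.c_[cx-w*o,h*s]])
    L=np.vstack([rect(0,.27,.07)]+[rect(x,.06,.06) for x in (-.0975,.0325)])
    best=(-1,*c0,yaw0)
    for st,n,ys in ((.002,6,1.),(.0005,4,.25)):
        b0=best
        for dy in np.arange(-4,5)*ys:
            a=np.radians(b0[3]+dy); Q=L@np.array([[np.cos(a),np.sin(a)],[-np.sin(a),np.cos(a)]])
            for i in range(-n,n+1):
                for j in range(-n,n+1):
                    c=(b0[1]+i*st,b0[2]+j*st)
                    P=np.array([proj(p,(q[0]+c[0],q[1]+c[1],.02),fish) for q in Q],np.float32)
                    s=float(cv2.remap(gm,P[:,:1],P[:,1:],cv2.INTER_LINEAR).mean())
                    if s>best[0]: best=(s,*c,b0[3]+dy)
    return np.round(best,4)
E
python3 - <<'E'
from h import *
p=snap("wrist"); t=tray(p,(.554,.204),-6.); print(t)
u=np.array([np.cos(np.radians(t[3])),np.sin(np.radians(t[3]))])
for k in (-.0975,-.0325,.0325,.0975): print(k,t[1:3]+k*u)
s=snap("scene"); print(tray(s,(.554,.204),-6.,False))
print(circ(s,(.466,.0105),.027,.062,fish=False),circ(s,(.6535,-.0405),.027,.062,fish=False))
E
```

```text
[84.9699  0.5595  0.2065 -7.5   ]
-0.0975 [0.46283413 0.2192263 ]
-0.0325 [0.52727804 0.2107421 ]
0.0325 [0.59172196 0.2022579 ]
0.0975 [0.65616587 0.1937737 ]
[89.7397  0.566   0.2045 -7.75  ]
[1.031859e+02 4.670000e-01 9.500000e-03] [ 1.03015e+02  6.56000e-01 -4.20000e-02]
```

Request:
send_rows --deltas '[[[0.03,0.0005,0.035],0],[[0.06,0.001,0.07],0],[[0.09,0.0015,0.11],0],[[0.101,0.0016,0.155],0],[[0.101,0.0016,0.2],0]]'

```text
clock: 3.73
tool_pos: [0.4638, 0.008, 0.1723]
orientation: [179.9, 0.1, 173.8]
force: [0.9, 0.2, 0.0]
opening: 0.0878
gripper_force: 0.0
```

Request:
send_rows --deltas '[[[0,0,0.03],0],[[0,0,0.06],0],[[0,0,0.085],0],[[0,0,0.101],0],[[0,0,0.101],0]]'

```text
clock: 4.15
tool_pos: [0.4643, 0.0076, 0.0894]
orientation: [-179.9, -0.2, 173.7]
force: [-0.4, -0.3, -0.9]
opening: 0.0876
gripper_force: 0.0
```

Request:
send_rows --deltas '[[[0,0,0],0],[[0,0,0],0],[[0,0,0],0],[[0,0,0],0],[[0,0,0],0]]' --gripper 0.45

```text
clock: 4.57
tool_pos: [0.4661, 0.009, 0.0922]
orientation: [179.9, 0.1, 173.8]
force: [-1.2, 0.7, -0.6]
opening: 0.06
gripper_force: 0.0
```

Request:
send_rows --deltas '[[[0,0,0],0],[[0,0,0],0],[[0,0,0],0],[[0,0,0],0],[[0,0,0],0]]'

```text
clock: 4.98
tool_pos: [0.4661, 0.0091, 0.092]
orientation: [180.0, 0.1, 173.8]
force: [-1.7, 1.5, 7.0]
opening: 0.0531
gripper_force: 30.0
```

Request:
send_rows --deltas '[[[0,0,-0.02],0],[[0,0,-0.06],0],[[0,0,-0.1],0],[[0,0,-0.14],0],[[-0.005,0.02,-0.17],0]]' --gripper 0.3

```text
clock: 5.4
tool_pos: [0.4705, 0.0232, 0.2298]
orientation: [180.0, 0.0, 173.7]
force: [0.4, 0.1, -1.9]
opening: 0.0533
gripper_force: 30.0
```

Request:
send_rows --deltas '[[[-0.012,0.045,0],0],[[-0.024,0.09,0],0],[[-0.036,0.135,0],0],[[-0.048,0.18,0],0],[[-0.055,0.22,0],0]]'

```text
clock: 5.82
tool_pos: [0.5349, 0.1965, 0.2272]
orientation: [180.0, 0.0, 173.8]
force: [0.5, 0.3, 0.2]
opening: 0.0533
gripper_force: 30.0
```

Request:
send_rows --deltas '[[[-0.005,0.016,0],0],[[-0.005,0.016,0],0],[[-0.005,0.016,0],0],[[-0.005,0.016,0],0],[[-0.005,0.016,0],0]]'

```text
clock: 6.23
tool_pos: [0.5392, 0.2057, 0.2274]
orientation: [-180.0, -0.0, 173.7]
force: [0.3, -1.1, -1.1]
opening: 0.0535
gripper_force: 30.0
```

```bash
python3 - <<'E'
from h import *
o=ctrl.get_obs(); print(o["clock"],o["tool_pos"],o["orientation"],o["opening"],o["gripper_force"])
p=snap("wrist","wrist2")
t=tray(p,(.557,.206),-7.); print(t)
for n,X in [("T1",(.5225,.212)),("T2",(.651,.1955))]: print(n,circ(p,X,.027,.067))
for c in ["C1","C3"]: 
    a=np.radians(t[3]); u=np.array([np.cos(a),np.sin(a)]); k={"C1":-.0975,"C3":.0325}[c]
    print(c,t[1:3]+k*u)
im=p["color"].copy()
a=np.radians(t[3]);u=np.array([np.cos(a),np.sin(a)]);v=np.array([-u[1],u[0]])
for cx,w,h in [(0,.27,.07),(-.0975,.06,.06),(.0325,.06,.06)]:
    P=np.array([proj(p,(*(t[1:3]+(cx+i*w/2)*u+j*h/2*v),.02),True) for i,j in ((-1,-1),(1,-1),(1,1),(-1,1))])
    cv2.polylines(im,[np.int32(P*8)],True,(255,0,0),1,shift=3)
cv2.imwrite("pics/w2.png",im[:,:,::-1])
E
```

```text
6.2333 [0.5392238  0.20573442 0.22735674] [-1.79985074e+02 -2.25882460e-02  1.73700601e+02] 0.053472757258193795 29.999492168426514
[ 51.6785   0.5565   0.1935 -10.5   ]
T1 [82.1561  0.5215  0.214 ]
T2 [53.1473  0.667   0.195 ]
C1 [0.46063265 0.21126796]
C3 [0.58845578 0.18757735]
```

View pics/w2.png

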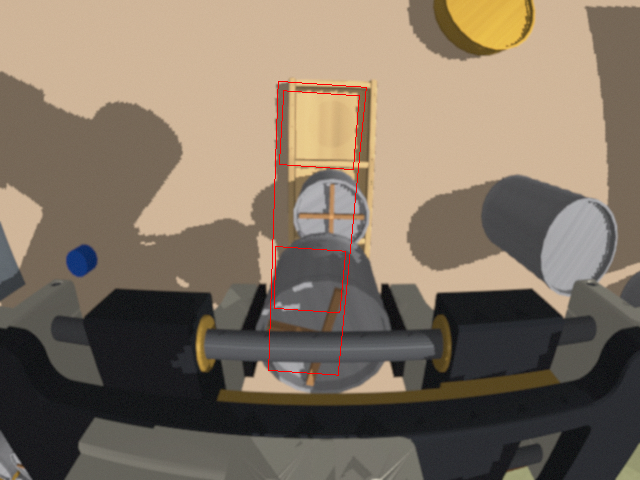

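The red outline, an automatic fit, has slipped: the real tray end is at (289..377,80) and cell 1's divider at row ~162. The tin is held well between the fingers. I'll look at an enlarged crop and take the cell corners by hand.

```bash
python3 - <<'E'
from h import *
im=cv2.imread("pics/wrist2.png")[70:190,270:400]
cv2.imwrite("pics/crop2.png",cv2.resize(im,None,fx=5,fy=5,interpolation=cv2.INTER_CUBIC))
E
```

```text
(no output)
```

View pics/crop2.png

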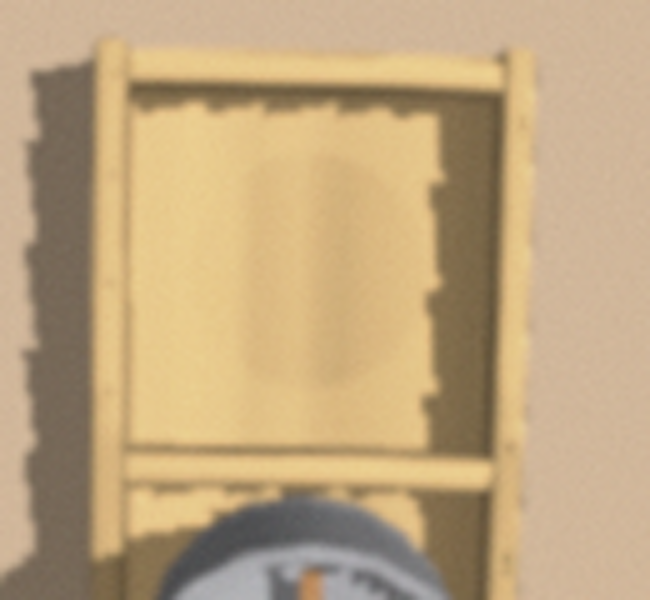

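The crop shows cell 1's rim inner corners at crop px (130,82), (503,92), (496,460) and (127,452), and the outer end corners at (97,38) and (530,50).

```bash
python3 - <<'E'
from h import *
p=snap("wrist"); o=ctrl.get_obs(); tp=o["tool_pos"]
G=lambda u,v: ground(p,270+u/5,70+v/5,.02,True)[:2]
q=np.array([G(130,82),G(503,92),G(496,460),G(127,452)]); print(q.round(4)); print("cell1",q.mean(0))
print("outer",G(97,38),G(530,50), np.linalg.norm(G(97,38)-G(530,50)))
print("len",[np.linalg.norm(q[i]-q[(i+1)%4]).round(4) for i in range(4)])
e=(q[2]+q[3]-q[0]-q[1]); print("yaw",np.degrees(np.arctan2(e[1],e[0])))
e=q[0]+q[3]-q[1]-q[2]; print("yawB",np.degrees(np.arctan2(e[0],-e[1])))
z=tp[2]-.092+.062
print("held",circ(p,tp[:2],.027,z),tp,proj(p,(*tp[:2],z),True), "cross",ground(p,313,325,z,True))
print("cross T1",ground(p,332,215,.067,True))
print(proj(p,(.5392,.2057,.197),True))
E
```

```text
[[0.424  0.1976]
 [0.4318 0.2562]
 [0.4913 0.2491]
 [0.4836 0.19  ]]
cell1 [0.45766301 0.2232238 ]
outer [0.41613426 0.19320032] [0.42524215 0.26126687] 0.06867320493087711
len [np.float64(0.0591), np.float64(0.0599), np.float64(0.0596), np.float64(0.06)]
yaw -7.014112819730231
yawB -7.508713124412136
held [84.5492  0.5385  0.2063] [0.53945638 0.20580183 0.22762995] [322.19232393 344.56863818] cross [0.53013193 0.20334905 0.19762995]
cross T1 [0.52054457 0.21457633 0.067     ]
[321.86317196 343.17679005]
```

Request:
send_rows --deltas '[[[0.04,0.004,0],0.004],[[0.08,0.008,0],0.008],[[0.1029,0.0103,0],0.01],[[0.1029,0.0103,0.03],0.01],[[0.1029,0.0103,0.06],0.01]]'

```text
clock: 6.75
tool_pos: [0.4586, 0.2244, 0.181]
orientation: [179.7, 0.2, 172.9]
force: [0.7, -0.3, -2.3]
opening: 0.0535
gripper_force: 30.0
```

Request:
send_rows --deltas '[[[0,0,0.03],0],[[0,0,0.06],0],[[0,0,0.075],0],[[0,0,0.075],0],[[0,0,0.075],0]]'

```text
clock: 7.17
tool_pos: [0.4588, 0.2234, 0.1194]
orientation: [-179.9, -0.0, 172.8]
force: [0.3, 0.5, -0.7]
opening: 0.0536
gripper_force: 30.0
```

```bash
python3 - <<'E'
from h import *
o=ctrl.get_obs(); print(o["clock"],o["tool_pos"],o["orientation"],o["force"])
p=snap("wrist","wrist3"); s=snap("scene"); d=snap("side")
A=s["color"][180:280,340:460];B=d["color"][280:400,180:340]
f=lambda a:cv2.resize(a,(400,300),interpolation=cv2.INTER_CUBIC)
C=p["color"][150:390,160:480]
cv2.imwrite("pics/m3.png",np.vstack([np.hstack([f(A),f(B)]),np.hstack([f(C),f(C)*0])])[:,:,::-1])
E
```

```text
7.1667 [0.45877385 0.22340707 0.11943919] [-1.79948447e+02 -2.17753564e-02  1.72822747e+02] [ 0.32815312  0.5181503  -0.74403037]
```

View pics/m3.png

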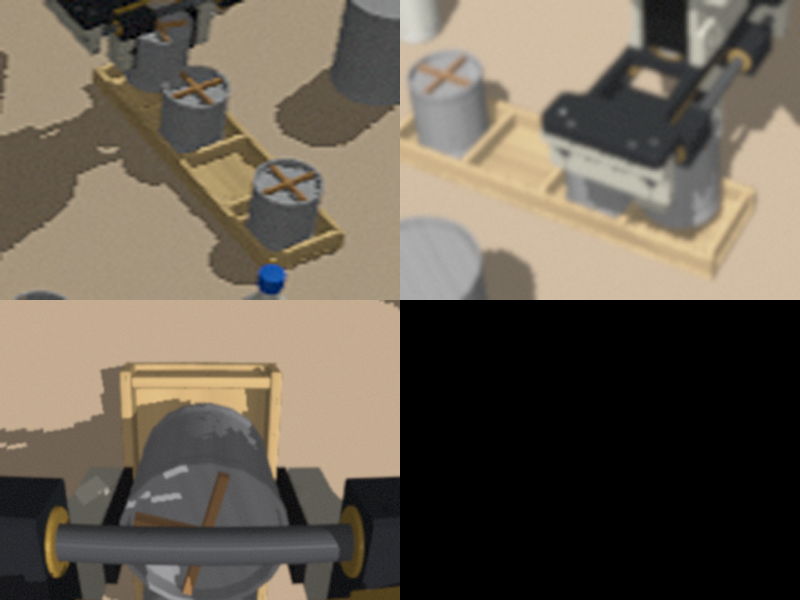

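The tin hangs centred over cell 1, just above the rim. I'll lower it slowly and watch the force.

Request:
send_rows --deltas '[[[0,0,0.004],0],[[0,0,0.008],0],[[0,0,0.012],0],[[0,0,0.016],0],[[0,0,0.018],0]]'

```text
clock: 7.73
tool_pos: [0.4586, 0.2238, 0.1045]
orientation: [-180.0, -0.0, 172.8]
force: [0.3, 0.7, -1.2]
opening: 0.0536
gripper_force: 30.0
```

Request:
send_rows --deltas '[[[0,0,0.002],0],[[0,0,0.004],0],[[0,0,0.006],0],[[0,0,0.008],0],[[0,0,0.0085],0]]'

```text
clock: 8.15
tool_pos: [0.4587, 0.2239, 0.0979]
orientation: [-180.0, -0.0, 172.8]
force: [-0.8, -0.3, -1.2]
opening: 0.0539
gripper_force: 30.0
```

Request:
send_rows --deltas '[[[0,0,0.001],0],[[0,0,0.0015],0],[[0,0,0.002],0],[[0,0,0.002],0],[[0,0,0.002],0]]'

```text
clock: 8.57
tool_pos: [0.4588, 0.2239, 0.097]
orientation: [180.0, 0.0, 172.8]
force: [-2.4, -0.6, 5.1]
opening: 0.0536
gripper_force: 30.0
```

Request:
send_rows --deltas '[[[0,0,0],0],[[0,0,0],0],[[0,0,0],0],[[0,0,0],0],[[0,0,0],0]]' --gripper 1

```text
clock: 8.98
tool_pos: [0.4588, 0.224, 0.0965]
orientation: [-180.0, 0.0, 172.8]
force: [-0.2, 0.0, -0.1]
opening: 0.0812
gripper_force: 0.0
```

Request:
send_rows --deltas '[[[0,0,-0.02],0],[[0,0,-0.06],0],[[0,0,-0.1],0],[[0,0,-0.14],0],[[0,0,-0.18],0]]'

```text
clock: 9.4
tool_pos: [0.4585, 0.2237, 0.2421]
orientation: [-180.0, -0.0, 172.8]
force: [1.3, 0.8, 0.3]
opening: 0.0877
gripper_force: 0.0
```

Request:
send_rows --deltas '[[[-0.035,-0.03,0],0],[[-0.07,-0.06,0],0],[[-0.107,-0.09,0],0],[[-0.143,-0.12,0],0],[[-0.178,-0.15,0],0]]'

```text
clock: 9.82
tool_pos: [0.5861, 0.0858, 0.2407]
orientation: [180.0, 0.0, 172.9]
force: [0.4, 1.1, -0.1]
opening: 0.0878
gripper_force: 0.0
```

Request:
send_rows --deltas '[[[-0.035,-0.03,0],0],[[-0.07,-0.06,0],0],[[-0.107,-0.09,0],0],[[-0.143,-0.12,0],0],[[-0.177,-0.15,0],0]]'

```text
clock: 10.23
tool_pos: [0.7118, -0.0512, 0.2401]
orientation: [-180.0, -0.0, 172.8]
force: [1.2, 1.0, 0.3]
opening: 0.0879
gripper_force: 0.0
```

```bash
python3 - <<'E'
from h import *
o=ctrl.get_obs(); tp=o["tool_pos"]; print(o["clock"],tp,o["orientation"])
p=snap("wrist","wrist4"); r=circ(p,(.6545,-.041),.027,.062); print(r,proj(p,(*r[1:],.062),True))
for n,X in [("T1",(.521,.213)),("C",(.4587,.223)),("T2",(.65,.197))]: print(n,circ(p,X,.027,.067))
d=np.r_[r[1:],.091]-tp; print(d,move(*d*1000))
s=snap("scene"); print("scene C",circ(s,(.4587,.2235),.027,.067,fish=False),circ(s,(.521,.213),.027,.067,fish=False),circ(s,(.65,.197),.027,.067,fish=False))
E
```

```text
10.2333 [ 0.71181066 -0.05120638  0.24012581] [-1.79994593e+02 -1.89869768e-02  1.72840418e+02]
[ 7.47734e+01  6.55000e-01 -4.20000e-02] [325.20183849 158.86225075]
T1 [66.6025  0.521   0.212 ]
C [0.     0.4427 0.207 ]
T2 [134.0476   0.652    0.1955]
[-0.05681066  0.00920638 -0.14912581] (array([0.0719, 0.0028, 0.1864]), 0.0)
scene C [79.1319  0.4402  0.234 ] [121.2511   0.527    0.215 ] [119.4786   0.65     0.1945]
```

Request:
send_rows --deltas '[[[0.035,0.0014,0],0],[[0.0719,0.0028,0.01],0],[[0.0719,0.0028,0.045],0],[[0.0719,0.0028,0.08],0],[[0.0719,0.0028,0.115],0]]'

```text
clock: 10.75
tool_pos: [0.6534, -0.0397, 0.1485]
orientation: [180.0, 0.1, 172.9]
force: [0.7, -0.3, -0.6]
opening: 0.0879
gripper_force: 0.0
```

Request:
send_rows --deltas '[[[0,0,0.03],0],[[0,0,0.06],0],[[0,0,0.071],0],[[0,0,0.071],0],[[0,0,0.071],0]]'

```text
clock: 11.17
tool_pos: [0.6541, -0.04, 0.0921]
orientation: [-180.0, -0.0, 172.9]
force: [0.0, 0.1, 0.1]
opening: 0.0878
gripper_force: 0.0
```

Request:
send_rows --deltas '[[[0,0,0],0],[[0,0,0],0],[[0,0,0],0],[[0,0,0],0],[[0,0,0],0]]' --gripper 0.3

```text
clock: 11.58
tool_pos: [0.6541, -0.0401, 0.0925]
orientation: [180.0, 0.1, 172.8]
force: [0.2, -0.3, 0.7]
opening: 0.0601
gripper_force: 0.0
```

Request:
send_rows --deltas '[[[0,0,0],0],[[0,0,0],0],[[0,0,0],0],[[0,0,0],0],[[0,0,0],0]]'

```text
clock: 12.0
tool_pos: [0.654, -0.0401, 0.0922]
orientation: [-180.0, 0.0, 172.9]
force: [-1.4, 0.1, 5.6]
opening: 0.0536
gripper_force: 30.0
```

Request:
send_rows --deltas '[[[0,0,-0.025],0],[[0,0,-0.065],0],[[0,0,-0.105],0],[[0,0,-0.145],0],[[0,0,-0.18],0]]'

```text
clock: 12.42
tool_pos: [0.6538, -0.0402, 0.2374]
orientation: [180.0, 0.0, 172.8]
force: [1.3, 0.5, -0.9]
opening: 0.0535
gripper_force: 30.0
```

Request:
send_rows --deltas '[[[0.004,0.05,0],0],[[0.008,0.1,0],0],[[0.012,0.15,0],0],[[0.016,0.2,0],0],[[0.02,0.25,0],0]]'

```text
clock: 12.83
tool_pos: [0.6625, 0.1619, 0.2354]
orientation: [-180.0, -0.0, 172.8]
force: [1.9, 0.0, -1.1]
opening: 0.0537
gripper_force: 30.0
```

Request:
send_rows --deltas '[[[0.001,0.024,0],0],[[0.0022,0.046,0],0],[[0.0022,0.046,0],0],[[0.0022,0.046,0],0],[[0.0022,0.046,0],0]]'

```text
clock: 13.25
tool_pos: [0.6656, 0.1962, 0.2354]
orientation: [-180.0, -0.0, 172.8]
force: [0.7, -0.3, -1.2]
opening: 0.0539
gripper_force: 30.0
```

```bash
python3 - <<'E'
from h import *
o=ctrl.get_obs(); tp=o["tool_pos"]; print(o["clock"],tp,o["orientation"],o["opening"],o["gripper_force"])
p=snap("wrist","wrist5")
for n,X in [("T1",(.521,.213)),("C",(.4587,.223)),("T2",(.65,.197))]: print(n,circ(p,X,.027,.067))
print("held",circ(p,tp[:2],.027,tp[2]-.03))
print(proj(p,(.5867,.207,.02),True))
im=p["color"][60:260,220:420]; cv2.imwrite("pics/crop5.png",cv2.resize(im,None,fx=3,fy=3,interpolation=cv2.INTER_CUBIC)[:,:,::-1])
E
```

```text
13.25 [0.66562528 0.19616832 0.23536881] [-1.79966626e+02 -3.99192077e-02  1.72816025e+02] 0.053858396859973796 29.999705851078033
T1 [134.4678   0.5215   0.214 ]
C [25.1753  0.4772  0.225 ]
T2 [78.7823  0.6505  0.197 ]
held [56.5121  0.6661  0.1967]
[323.63027241 128.30198725]
```

View pics/crop5.png

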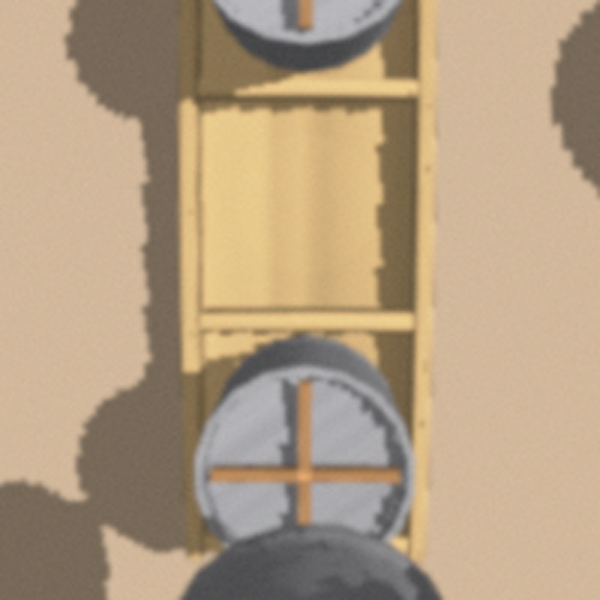

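Cell 3's rim spans crop px (199..417, 97..312), so its centre is at full px (322.7,128), within 1 px of the prediction. The way in is clear.

Request:
send_rows --deltas '[[[0.04,0,0],0],[[0.08,0,0],0],[[0.1003,0,0],0],[[0.1003,0,0],0],[[0.1003,0,0.03],0]]'

```text
clock: 13.72
tool_pos: [0.588, 0.2071, 0.2172]
orientation: [179.7, 0.4, 172.9]
force: [1.4, 1.4, -0.6]
opening: 0.0536
gripper_force: 30.0
```

Request:
send_rows --deltas '[[[0,0,0.035],0],[[0,0,0.07],0],[[0,0,0.1],0],[[0,0,0.114],0],[[0,0,0.114],0]]'

```text
clock: 14.13
tool_pos: [0.5853, 0.2052, 0.1179]
orientation: [-179.8, -0.2, 172.7]
force: [-0.2, -0.2, -0.5]
opening: 0.0536
gripper_force: 30.0
```

Request:
send_rows --deltas '[[[0,0,0.004],0],[[0,0,0.008],0],[[0,0,0.012],0],[[0,0,0.016],0],[[0,0,0.018],0]]'

```text
clock: 14.55
tool_pos: [0.5863, 0.2072, 0.1065]
orientation: [180.0, 0.0, 172.8]
force: [-0.7, -0.2, -0.5]
opening: 0.0534
gripper_force: 30.0
```

Request:
send_rows --deltas '[[[0,0,0.003],0],[[0,0,0.006],0],[[0,0,0.009],0],[[0,0,0.011],0],[[0,0,0.012],0]]'

```text
clock: 14.97
tool_pos: [0.5861, 0.207, 0.0972]
orientation: [-180.0, -0.0, 172.9]
force: [-5.6, -0.7, 13.3]
opening: 0.0536
gripper_force: 30.0
```

Request:
send_rows --deltas '[[[0,0,0.0005],0],[[0,0,0.001],0],[[0,0,0.001],0],[[0,0,0.001],0],[[0,0,0.001],0]]'

```text
clock: 15.38
tool_pos: [0.586, 0.207, 0.0972]
orientation: [180.0, 0.0, 172.9]
force: [-5.9, -1.0, 12.3]
opening: 0.0535
gripper_force: 30.0
```

Request:
send_rows --deltas '[[[0,0,0],0],[[0,0,0],0],[[0,0,0],0],[[0,0,0],0],[[0,0,0],0]]' --gripper 1

```text
clock: 15.8
tool_pos: [0.5861, 0.207, 0.0955]
orientation: [-180.0, -0.0, 172.8]
force: [0.6, -0.9, -0.5]
opening: 0.0814
gripper_force: 0.0
```

Request:
send_rows --deltas '[[[0,0,-0.02],0],[[0,0,-0.06],0],[[0,0,-0.1],0],[[0,0,-0.15],0],[[0,0,-0.2],0]]'

```text
clock: 16.22
tool_pos: [0.5857, 0.2067, 0.2568]
orientation: [-179.9, -0.1, 172.8]
force: [0.7, 1.0, -0.1]
opening: 0.0872
gripper_force: 0.0
```

Request:
send_rows --deltas '[[[0.0,-0.045,-0.02],0],[[0.0,-0.09,-0.04],0],[[0,-0.135,-0.06],0],[[0.0,-0.18,-0.08],0],[[0,-0.22,-0.1],0]]'

```text
clock: 16.63
tool_pos: [0.5634, 0.0306, 0.3366]
orientation: [180.0, 0.0, 172.9]
force: [0.3, -0.4, 0.1]
opening: 0.0874
gripper_force: 0.0
```

```bash
python3 - <<'E'
from h import *
o=ctrl.get_obs(); tp=o["tool_pos"]; print(o["clock"],tp,o["orientation"])
p=snap("wrist","wrist6")
for n,X in [("T1",(.521,.213)),("C",(.4587,.223)),("D",(.586,.206)),("T2",(.65,.197))]: print(n,circ(p,X,.027,.067))
for th in ("flap_tab","flap"):
  for m in ctrl.cut_out(p,th)[:3]:
    c=m["pixels"].nonzero(); print(th,m["conf"],np.array(m["xy"])*[640,480],c[1].min(),c[1].max(),c[0].min(),c[0].max())
E
```

```text
16.6333 [0.56343281 0.03056798 0.33663701] [1.79995275e+02 5.13391209e-03 1.72851722e+02]
T1 [124.7387   0.523    0.212 ]
C [126.1153   0.4587   0.223 ]
D [123.5352   0.587    0.206 ]
T2 [118.578   0.65    0.196]
flap_tab 0.85 [22.4   21.888] 0 76 0 75
flap_tab 0.58 [ 63.296 207.312] 4 132 112 282
flap 0.9 [ 65.28 206.4 ] 3 133 112 280
flap 0.72 [22.784 21.696] 0 74 0 75
```

View pics/wrist6.png

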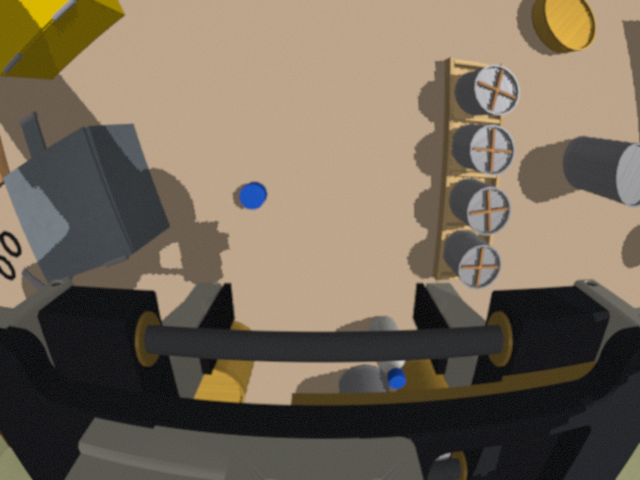

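All four tins are home (tops at about (490,90), (490,150), (487,211) and (480,265), measured 65 mm apart), and the cap is untouched at (252,196). Next is the grey box, at (65,200) with its tab at (33,128). I'll move over it and fit the flap.

Request:
send_rows --deltas '[[[-0.0015,-0.05,-0.006],0],[[-0.003,-0.1,-0.012],0],[[-0.0045,-0.15,-0.018],0],[[-0.006,-0.2,-0.024],0],[[-0.0077,-0.25,-0.03],0]]'

```text
clock: 17.2
tool_pos: [0.5452, -0.1675, 0.3591]
orientation: [180.0, -0.1, 172.9]
force: [1.8, -0.2, 1.1]
opening: 0.0875
gripper_force: 0.0
```

Request:
send_rows --deltas '[[[-0.0018,-0.03,-0.004],-0.066],[[-0.0036,-0.06,-0.008],-0.132],[[-0.0054,-0.089,-0.012],-0.198],[[-0.0054,-0.089,-0.012],-0.198],[[-0.0054,-0.089,-0.012],-0.198]]'

```text
clock: 17.62
tool_pos: [0.541, -0.2383, 0.3681]
orientation: [180.0, -0.1, -169.5]
force: [0.0, 0.2, -0.8]
opening: 0.0878
gripper_force: 0.0
```

```bash
cat >> h.py <<'E'
def flapmodel(q):
    """q = hinge x, y, yaw(deg), theta -> function local->world on the flap"""
    a=np.radians(q[2]); Rz=R.from_euler("z",q[2],degrees=True)
    return lambda X: Rz.apply(R.from_rotvec([0,q[3],0]).apply(np.asarray(X,float)))+[q[0],q[1],.1005]
OUT=np.array([(-.14,-.07),(-.14,-.012),(-.183,-.012),(-.183,.012),(-.14,.012),(-.14,.07),(0,.07),(0,-.07)])
E
python3 - <<'E'
from h import *
from scipy.optimize import least_squares
o=ctrl.get_obs(); tp=o["tool_pos"]; print(o["clock"],tp,o["orientation"])
p=snap("wrist","wrist7")
# camera pose in wrist0 from the present hand-eye transform
Rc=cv2.Rodrigues(np.array(p["rvec"],float))[0]; Rt=R.from_euler("xyz",o["orientation"],degrees=True).as_matrix()
Rtc=Rc@Rt; ttc=Rc@tp+np.ravel(p["tvec"])
R0=R.from_euler("xyz",[-179.998,.0567,-162.052],degrees=True).as_matrix(); t0=np.array([.4968274,-.12637229,.37237982])
p0=dict(p); p0["rvec"]=cv2.Rodrigues(Rtc@R0.T)[0].ravel(); p0["tvec"]=ttc-Rtc@R0.T@t0
px=np.array([(145,122),(287,130),(268,265),(143,249),(199,81),(224,82),(196,125),(219,128)],float)
L=np.array([(-.14,-.07),(-.14,.07),(0,.07),(0,-.07),(-.183,-.012),(-.183,.012),(-.14,-.012),(-.14,.012)])
# positive theta lifts -x side: rotation about +y by theta raises -x
def res(q): 
    f=flapmodel(q); return (np.array([proj(p0,f((x,y,.005)),True) for x,y in L])-px).ravel()
r=least_squares(res,[.584,-.236,10.5,.05]); print(r.x.round(4)); print(res(r.x).reshape(-1,2).round(1))
im=p["color"]; g=cv2.GaussianBlur(cv2.cvtColor(im,cv2.COLOR_RGB2GRAY).astype(np.float32),(0,0),1.5)
gm=np.minimum(np.hypot(cv2.Sobel(g,cv2.CV_32F,1,0),cv2.Sobel(g,cv2.CV_32F,0,1)),100)
pts=np.vstack([np.c_[np.linspace(a[0],b[0],30),np.linspace(a[1],b[1],30)] for a,b in zip(OUT,np.roll(OUT,-1,0))][:8])
def cost(q):
    f=flapmodel([*q[:2],q[2]*1000,q[3]*10]); P=np.array([proj(p,X,True) for X in f(np.c_[pts,np.full(len(pts),.005)])],np.float32)
    return -float(cv2.remap(gm,P[:,:1],P[:,1:],cv2.INTER_LINEAR).mean())
from scipy.optimize import differential_evolution as DE
x=r.x; b=[(x[0]-.012,x[0]+.012),(x[1]-.012,x[1]+.012),((x[2]-3)/1000,(x[2]+3)/1000),(-.001,.016)]
z=DE(cost,b,seed=1,maxiter=60,popsize=12); q=[*z.x[:2],z.x[2]*1000,z.x[3]*10]
print("fit",np.round(q,4),-z.fun,"init cost",-cost([x[0],x[1],x[2]/1000,x[3]/10]))
for qq in (r.x,q): print("tab",flapmodel(qq)((-.168,0,.0025)).round(4), proj(p,flapmodel(qq)((-.168,0,.005)),True).round(1))
for th in ("flap_tab","flap"):
  for m in ctrl.cut_out(p,th)[:2]:
    c=m["pixels"].nonzero(); print(th,m["conf"],np.array(m["xy"])*[640,480],c[1].min(),c[1].max(),c[0].min(),c[0].max())
E
```

```text
17.6167 [ 0.54099412 -0.23834149  0.36814252] [ 1.79955125e+02 -8.23633352e-02 -1.69459441e+02]
[ 0.5855 -0.2301 10.0451  0.1079]
[[-1.6 -0.6]
 [-5.7  2.6]
 [ 0.5  2. ]
 [ 3.3  0. ]
 [ 1.2 -1.2]
 [ 0.6 -0.9]
 [ 0.8 -0.4]
 [ 1.6 -1.5]]
fit [ 0.5867 -0.2353 10.0543  0.0686] 56.87211227416992 init cost 28.70934295654297
tab [ 0.4213 -0.2592  0.1211] [323.6  82.4]
tab [ 0.4218 -0.2645  0.1145] [317.6  82.7]
flap_tab 0.77 [316.224 180.   ] 243 392 67 258
```

```bash
python3 - <<'E'
from h import *
p=snap("wrist"); q=[.5867,-.2353,10.0543,.0686]; f=flapmodel(q)
m=ctrl.cut_out(p,"flap_tab")[0]["pixels"]
for r in (67,70,80,90,100,105,110,115,130,200,250): c=m[r].nonzero()[0]; print(r,(c.min(),c.max(),c.size) if c.size else 0)
for X in OUT: print(X,proj(p,f((*X,.005)),True).round(1))
t=f((-.168,0,.0025)); o=ctrl.get_obs(); d=t+[0,0,.047]-o["tool_pos"]; print(t,d,move(*d*1000))
E
```

```text
67 (np.int64(304), np.int64(329), 26)
70 (np.int64(304), np.int64(329), 26)
80 (np.int64(304), np.int64(329), 26)
90 (np.int64(303), np.int64(329), 27)
100 (np.int64(303), np.int64(330), 28)
105 (np.int64(304), np.int64(329), 26)
110 (np.int64(304), np.int64(329), 26)
115 (np.int64(245), np.int64(388), 144)
130 (np.int64(243), np.int64(391), 149)
200 (np.int64(245), np.int64(387), 143)
250 (np.int64(248), np.int64(383), 136)
[-0.14 -0.07] [241.  113.6]
[-0.14  -0.012] [303.1 112.3]
[-0.183 -0.012] [303.3  66.2]
[-0.183  0.012] [329.9  66.3]
[-0.14   0.012] [329.4 112.4]
[-0.14  0.07] [392.  114.3]
[0.   0.07] [384.1 253.8]
[ 0.   -0.07] [247.8 252.6]
[ 0.42183783 -0.26453078  0.11450988] [-0.11922178 -0.02756169 -0.20754724] (array([ 0.1527, -0.0063,  0.2595]), 0.0)
```

Request:
send_rows --deltas '[[[0.045,-0.002,0],0],[[0.09,-0.004,0.01],0],[[0.13,-0.0055,0.035],0],[[0.1527,-0.0063,0.07],0],[[0.1527,-0.0063,0.115],0]]'

```text
clock: 18.28
tool_pos: [0.4197, -0.2656, 0.2791]
orientation: [-179.9, 0.3, -169.4]
force: [1.4, 0.1, -0.1]
opening: 0.0876
gripper_force: 0.0
```

Request:
send_rows --deltas '[[[0,0,0.04],0],[[0,0,0.08],0],[[0,0,0.115],0],[[0,0,0.135],0],[[0,0,0.1445],0]]' --gripper 0.6

```text
clock: 18.7
tool_pos: [0.4206, -0.2646, 0.1594]
orientation: [179.9, -0.2, -169.3]
force: [-0.8, 0.4, -0.2]
opening: 0.0598
gripper_force: 0.0
```

Request:
send_rows --deltas '[[[0,0,0],0],[[0,0,0],0],[[0,0,0],0],[[0,0,0],0],[[0,0,0],0]]' --gripper 0.1

```text
clock: 19.12
tool_pos: [0.4223, -0.2657, 0.1629]
orientation: [-180.0, 0.1, -169.3]
force: [0.4, -0.2, -0.3]
opening: 0.0267
gripper_force: 0.0
```

Request:
send_rows --deltas '[[[0,0,0],0],[[0,0,0],0],[[0,0,0],0],[[0,0,0],0],[[0,0,0],0]]'

```text
clock: 19.53
tool_pos: [0.4221, -0.2655, 0.1619]
orientation: [-180.0, 0.1, -169.3]
force: [2.8, 4.1, 0.2]
opening: 0.0231
gripper_force: 30.0
```

```bash
python3 - <<'E'
import numpy as np
P=lambda t:np.array([.168*np.cos(t)-.0025*np.sin(t),0,-(.168*np.sin(t)+.0025*np.cos(t))])
T=.0686+np.arange(16)*.1117
for k in range(3):
    b=P(T[5*k]); 
    for t in T[5*k+1:5*k+6]:
        d=(P(t)-b)/.8; d[1]=d[0]*.0112; print(np.round(d,4).tolist(),round(t,2))
E
```

```text
[-0.0033, -0.0, -0.0232] 0.18
[-0.0091, -0.0001, -0.0459] 0.29
[-0.0174, -0.0002, -0.0679] 0.4
[-0.0281, -0.0003, -0.0887] 0.52
[-0.0411, -0.0005, -0.1082] 0.63
[-0.0151, -0.0002, -0.018] 0.74
[-0.032, -0.0004, -0.0341] 0.85
[-0.0507, -0.0006, -0.0483] 0.96
[-0.0709, -0.0008, -0.0603] 1.07
[-0.0922, -0.001, -0.07] 1.19
[-0.0223, -0.0002, -0.0073] 1.3
[-0.0453, -0.0005, -0.012] 1.41
[-0.0686, -0.0008, -0.0141] 1.52
[-0.0921, -0.001, -0.0136] 1.63
[-0.1153, -0.0013, -0.0105] 1.74
```

Request:
send_rows --deltas '[[[-0.0033,0,-0.0232],0],[[-0.0091,-0.0001,-0.0459],0],[[-0.0174,-0.0002,-0.0679],0],[[-0.0281,-0.0003,-0.0887],0],[[-0.0411,-0.0005,-0.1082],0]]'

```text
clock: 19.95
tool_pos: [0.452, -0.2601, 0.2485]
orientation: [179.9, -0.3, -169.4]
force: [-2.1, -1.7, -2.8]
opening: 0.0234
gripper_force: 30.0
```

Request:
send_rows --deltas '[[[-0.0151,-0.0002,-0.018],0],[[-0.032,-0.0004,-0.0341],0],[[-0.0507,-0.0006,-0.0483],0],[[-0.0709,-0.0008,-0.0603],0],[[-0.0922,-0.001,-0.07],0]]'

```text
clock: 20.37
tool_pos: [0.5247, -0.2473, 0.3053]
orientation: [180.0, -0.3, -169.4]
force: [-6.4, 3.2, 5.8]
opening: 0.0231
gripper_force: 30.0
```

Request:
send_rows --deltas '[[[-0.0223,-0.0002,-0.0073],0],[[-0.0453,-0.0005,-0.012],0],[[-0.0686,-0.0008,-0.0141],0],[[-0.0921,-0.001,-0.0136],0],[[-0.1153,-0.0013,-0.0105],0]]'

```text
clock: 20.78
tool_pos: [0.6182, -0.2307, 0.3153]
orientation: [-179.9, 0.1, -169.3]
force: [-2.4, 6.2, 11.9]
opening: 0.0236
gripper_force: 30.0
```

```bash
python3 - <<'E'
from h import *
o=ctrl.get_obs(); g=o["tool_pos"]-[0,0,.047]; print(o["clock"],g,o["opening"],o["gripper_force"],o["force"])
r=(g-[.5867,-.2353,.1005])@np.array([.9846,.1746,0]); print("along",r,"h",g[2]-.1005,"theta",np.arctan2(g[2]-.1005,-r),np.hypot(r,g[2]-.1005))
for n in ("scene","side"):
    p=snap(n,n+"8")
    for m in ctrl.cut_out(p,"flap_tab")[:3]:
        c=m["pixels"].nonzero(); print(n,round(m["conf"],2),(np.array(m["xy"])*[640,480]).round(),c[1].min(),c[1].max(),c[0].min(),c[0].max())
    f=flapmodel([.5867,-.2353,10.05,1.74]); print([proj(p,f((*X,.0025))).round().tolist() for X in OUT[[0,3,5,6,7]]])
E
```

```text
20.7833 [ 0.61822434 -0.23067753  0.26831917] 0.023559734923185274 29.999460875988007 [-2.42020802  6.18105017 11.9469011 ]
along 0.03184594841789532 h 0.16781917392889553 theta 1.7583299725677484 0.17081404968213867
scene 0.93 [184. 214.] 147 222 192 243
scene 0.72 [187. 375.] 152 229 355 390
scene 0.7 [267. 278.] 239 290 243 313
[[241.0, 280.0], [272.0, 246.0], [293.0, 243.0], [289.0, 278.0], [242.0, 313.0]]
side 0.79 [441. 210.] 407 489 197 225
side 0.78 [299. 170.] 292 310 132 211
[[301.0, 138.0], [292.0, 131.0], [291.0, 157.0], [302.0, 213.0], [310.0, 189.0]]
```

The flap stands at about 100°, and its projected outline matches the masks in both outside views. I'll let go, rise and look into the box.

Request:
send_rows --deltas '[[[0,0,0],0],[[0,0,0],0],[[0,0,0],0],[[0,0,0],0],[[0,0,0],0]]' --gripper 0.6

```text
clock: 21.4
tool_pos: [0.6172, -0.2312, 0.3122]
orientation: [180.0, -0.1, -169.4]
force: [-0.1, -0.5, -0.1]
opening: 0.0498
gripper_force: 0.0
```

Request:
send_rows --deltas '[[[0,0,-0.03],0],[[0,0,-0.06],0],[[0,0,-0.09],0],[[0,0,-0.11],0],[[0,0,-0.11],0]]'

```text
clock: 21.82
tool_pos: [0.6183, -0.2317, 0.4051]
orientation: [-179.8, 0.3, -169.3]
force: [1.3, -0.4, 0.2]
opening: 0.0524
gripper_force: 0.0
```

```bash
python3 - <<'E'
from h import *
o=ctrl.get_obs(); tp=o["tool_pos"]; print(o["clock"],tp,o["orientation"],o["opening"])
p=snap("wrist","wrist9")
ex=np.array([.9846,.1746,0]); ey=np.array([-.1746,.9846,0]); C=np.array([.5867,-.2353,0])-.07*ex
B=lambda x,y,z: C+x*ex+y*ey+[0,0,z]
for x,y in ((-.06,-.004),(-.06,.004),(.06,.004),(.06,-.004)): print("pred",proj(p,B(x,y,.081),True).round(1))
print("rim",[proj(p,B(x,y,.1),True).round(0).tolist() for x,y in ((-.064,-.064),(-.064,.064),(.064,.064),(.064,-.064))])
for m in ctrl.cut_out(p,"board_mid")[:2]:
    c=m["pixels"].nonzero(); print(m["conf"],np.array(m["xy"])*[640,480],c[1].min(),c[1].max(),c[0].min(),c[0].max())
    for r in np.linspace(c[0].min(),c[0].max(),8).astype(int): k=m["pixels"][r].nonzero()[0]; print(r,k.min(),k.max(),p["color"][r,k].mean(0).round())
s=snap("side")
for m in ctrl.cut_out(s,"flap_tab")[:3]: print(m["conf"],np.array(m["xy"])*[640,480])
E
```

```text
21.8167 [ 0.61825599 -0.23171846  0.40505561] [-179.83197531    0.29336408 -169.34351984] 0.05242478376012858
pred [322.9  53.4]
pred [330.2  53.4]
pred [329.1 159.6]
pred [321.9 159.6]
rim [[266.0, 47.0], [387.0, 49.0], [385.0, 166.0], [266.0, 165.0]]
0.86 [326.08 109.92] 321 331 55 161
55 325 329 [214. 181. 131.]
70 323 331 [216. 189. 137.]
85 324 328 [237. 208. 146.]
100 322 330 [211. 185. 133.]
115 323 330 [223. 196. 140.]
130 323 329 [230. 202. 142.]
145 322 330 [216. 190. 139.]
161 323 326 [124. 111.  93.]
0.98 [302.272 169.296]
0.71 [442.624 210.192]
```

The board shows exactly where predicted (mask centre (326,108), plywood-coloured), standing in the middle of the open box. I'll move over it and down.

Request:
send_rows --deltas '[[[0.045,0.0013,0],0.003],[[0.09,0.0026,0],0.005],[[0.1271,0.0038,0],0.007],[[0.1271,0.0038,0.03],0.007],[[0.1271,0.0038,0.07],0.007]]' --gripper 0.5

```text
clock: 22.43
tool_pos: [0.5163, -0.2475, 0.3469]
orientation: [-179.9, 0.3, -170.0]
force: [1.6, -0.1, -0.7]
opening: 0.0439
gripper_force: 0.0
```

Request:
send_rows --deltas '[[[0,0,0.045],0],[[0,0,0.09],0],[[0,0,0.135],0],[[0,0,0.17],0],[[0,0,0.2],0]]'

```text
clock: 22.85
tool_pos: [0.5153, -0.2465, 0.1813]
orientation: [179.9, -0.2, -170.0]
force: [-0.3, -0.3, -0.4]
opening: 0.0442
gripper_force: 0.0
```

Request:
send_rows --deltas '[[[0,0,0.02],0],[[0,0,0.04],0],[[0,0,0.06],0],[[0,0,0.08],0],[[0,0,0.0915],0]]'

```text
clock: 23.27
tool_pos: [0.5154, -0.2466, 0.1088]
orientation: [179.9, -0.2, -170.0]
force: [-0.5, -0.4, -1.4]
opening: 0.0438
gripper_force: 0.0
```

Request:
send_rows --deltas '[[[0,0,0],0],[[0,0,0],0],[[0,0,0],0],[[0,0,0],0],[[0,0,0],0]]'

```text
clock: 23.68
tool_pos: [0.5176, -0.2469, 0.1125]
orientation: [-180.0, 0.1, -170.0]
force: [-0.2, -0.4, 0.4]
opening: 0.0437
gripper_force: 0.0
```

Request:
send_rows --deltas '[[[0,0,0],0],[[0,0,0],0],[[0,0,0],0],[[0,0,0],0],[[0,0,0],0]]' --gripper 0

```text
clock: 24.1
tool_pos: [0.5171, -0.2468, 0.1116]
orientation: [-180.0, 0.0, -170.0]
force: [-0.3, -0.1, -0.0]
opening: 0.0162
gripper_force: 0.0
```

Request:
send_rows --deltas '[[[0,0,0],0],[[0,0,0],0],[[0,0,0],0],[[0,0,0],0],[[0,0,0],0]]'

```text
clock: 24.52
tool_pos: [0.5171, -0.2468, 0.1115]
orientation: [-180.0, -0.0, -170.0]
force: [0.0, 0.4, 0.5]
opening: 0.0083
gripper_force: 30.0
```

Request:
send_rows --deltas '[[[0,0,-0.01],0],[[0,0,-0.025],0],[[0,0,-0.04],0],[[0,0,-0.06],0],[[0,0,-0.08],0]]'

```text
clock: 24.93
tool_pos: [0.5168, -0.2468, 0.1764]
orientation: [180.0, -0.0, -170.0]
force: [0.2, -0.3, 0.1]
opening: 0.0079
gripper_force: 30.0
```

Request:
send_rows --deltas '[[[0,0,-0.03],0],[[0,0,-0.06],0],[[0,0,-0.1],0],[[0,0,-0.14],0],[[0,0,-0.18],0]]'

```text
clock: 25.35
tool_pos: [0.5165, -0.2467, 0.3217]
orientation: [180.0, 0.0, -170.0]
force: [1.1, -0.4, -0.4]
opening: 0.0078
gripper_force: 30.0
```

Request:
send_rows --deltas '[[[0,0,-0.02],0],[[0,0,-0.03],0],[[0,0,-0.03],0],[[0,0,-0.03],0],[[0,0,-0.03],0]]'

```text
clock: 25.77
tool_pos: [0.5164, -0.2465, 0.3417]
orientation: [179.9, -0.1, -170.0]
force: [-0.1, -0.7, -0.7]
opening: 0.0078
gripper_force: 30.0
```

The board is held (opening 7.8 mm, 30 N) and clear of the box. I'll carry it over to the tray, first parallel to the flap.

Request:
send_rows --deltas '[[[0,0.03,0],0],[[0,0.075,0],0],[[0,0.12,0],0],[[0,0.165,0],0],[[0,0.21,0],0]]'

```text
clock: 26.18
tool_pos: [0.4867, -0.0801, 0.3417]
orientation: [180.0, -0.2, -170.0]
force: [0.1, -0.7, -1.0]
opening: 0.008
gripper_force: 30.0
```

```bash
python3 - <<'E'
from h import *
o=ctrl.get_obs(); tp=o["tool_pos"]; print(tp,o["gripper_force"]); d=np.array([.555,.2105,.341])-tp; print(d,move(*d*1000))
E
```

```text
[ 0.48667862 -0.08013549  0.34172989] 29.99837726354599
[ 0.06832138  0.29063549 -0.00072989] (array([-0.1471,  0.343 ,  0.0005]), 0.0)
```

Request:
send_rows --deltas '[[[-0.015,0.035,0],0],[[-0.032,0.074,0],0],[[-0.049,0.115,0],0],[[-0.066,0.155,0],0],[[-0.083,0.195,0],0]]'

```text
clock: 26.6
tool_pos: [0.5255, 0.0854, 0.342]
orientation: [-180.0, -0.1, -170.0]
force: [1.2, -0.7, 0.5]
opening: 0.0075
gripper_force: 30.0
```

Request:
send_rows --deltas '[[[-0.015,0.036,0],0],[[-0.03,0.07,0],0],[[-0.044,0.1,0],0],[[-0.056,0.128,0],0],[[-0.064,0.143,0],0]]'

```text
clock: 27.02
tool_pos: [0.5564, 0.2076, 0.3412]
orientation: [-179.9, -0.2, -169.9]
force: [-0.2, -0.5, -1.3]
opening: 0.0079
gripper_force: 30.0
```

Request:
send_rows --deltas '[[[0,0,0],0],[[0,0,0],0],[[0,0,0],0],[[0,0,0],0],[[0,0,0],0]]'

```text
clock: 27.43
tool_pos: [0.5563, 0.2044, 0.3437]
orientation: [180.0, 0.0, -170.0]
force: [-0.0, -0.0, -0.5]
opening: 0.008
gripper_force: 30.0
```

Request:
send_rows --deltas '[[[0,0,0],0],[[0,0,0],0],[[0,0,0],0],[[0,0,0],0],[[0,0,0],0]]'

```text
clock: 27.85
tool_pos: [0.5565, 0.2053, 0.3436]
orientation: [180.0, 0.0, -170.0]
force: [0.9, -0.7, 0.2]
opening: 0.0078
gripper_force: 30.0
```

```bash
python3 - <<'E'
from h import *
o=ctrl.get_obs(); tp=o["tool_pos"]; print(o["clock"],tp,o["opening"],o["gripper_force"],np.abs(o["qvel"]).max())
e=R.from_euler("xyz",o["orientation"],degrees=True).apply([1,0,0])
for n in ("scene","side"):
    p=snap(n,n+"10")
    print("pred",[proj(p,tp+[0,0,z]+k*e).round().tolist() for z in (-.0305,-.1055) for k in (-.06,.06)])
    for m in ctrl.cut_out(p,"board_mid")[:2]:
        c=m["pixels"].nonzero(); print(n,round(m["conf"],2),(np.array(m["xy"])*[640,480]).round(),c[1].min(),c[1].max(),c[0].min(),c[0].max())
w=snap("wrist")
for n,X in [("T1",(.5225,.2145)),("C",(.4585,.223)),("D",(.5865,.2065)),("T2",(.651,.1965))]: print(n,circ(p,X,.027,.067,fish=False),circ(w,X,.027,.067))
E
```

```text
27.85 [0.55646025 0.20533733 0.34360133] 0.007793827860939726 29.999947249889374 0.11983195029740765
pred [[435.0, 154.0], [395.0, 131.0], [431.0, 179.0], [392.0, 156.0]]
scene 0.82 [421. 161.] 392 435 145 179
pred [[192.0, 191.0], [272.0, 197.0], [198.0, 236.0], [274.0, 241.0]]
side 0.59 [239. 223.] 191 272 193 240
side 0.53 [249. 362.] 174 321 325 390
T1 [54.9157  0.524   0.213 ] [86.0482  0.5225  0.2125]
C [56.3881  0.4605  0.224 ] [83.816  0.459  0.224]
D [48.0107  0.589   0.2065] [82.6483  0.587   0.2065]
T2 [53.5321  0.653   0.1965] [75.9331  0.6335  0.1805]
```

Both outside views show the board upright, matching the predicted outline and about 5 mm from the tray's middle. Its centre is at about 0.275 m and it is still. The tins are all in place: the side view finds all four, and the wrist view cannot see the far one past the gripper.

```bash
python3 -c "
from plant import ctrl
print(ctrl.close_job())"
```

```text
the job is handed in; nothing more can be done
None
```

I handed the job in at about 28 s: all four cells hold a tin, the grey box's flap is open to about 100°, and the board is held still and upright over the tray with its centre about 27 cm up; the hand-in gave no verdict.

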